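Eject a battery pack from its charging cradle

ROBOT

A 6-joint arm with a two-finger parallel gripper is mounted at the origin on the work surface. World frame = base frame: x ahead of the robot, y to its left, z up, the work surface at z = 0. Lengths are in m, angles in rad, forces in N, time in s.
With the tool pointing down it reaches from about 0.25 to 0.775 m from the base axis. Payload 4 kg.
Tool frame: the origin (TCP) lies at the very end of the fingers, on their centre line; the grasp point (between the pads) lies arm.grip_point_offset behind it (arm.grip_point_offset is the distance from the TCP to the grasp point, in m); z points along the fingers, y is the line along which they close (so a half turn about z gives the same grasp; the last joint's range is limited). The gripper opens to 94 mm and grips with 3 to 60 N. Pads are 16 mm wide; open, the fingers measure 119 mm over their backs; the gripper's body (75 mm by 177 mm) begins 78 mm behind the grasp point.
Start: joints at [1.021, 0.087, 1.371, -0, 1.684, -0.103], TCP at [0.238, 0.496, 0.206] pointing down, gripper open.
Joint ranges: [-3.1, 3.1], [-0.76, 2.03], [0.27, 2.55], [-1.08, 4.22], [0.17, 2.65], [-2.57, 2.57]. Speed limits (rad/s): [2.79, 2.79, 3.14, 3.14, 3.14, 3.14].

INTERFACE

Orientations are given as a rotation vector (axis times angle).
In Python, from station import arm, get_image, camera_model gives the robot as it stands. The module is installed in compiled form; this text tells all that it offers.
- The arm moves only by the tool play_rows, never from a script. Its argument "deltas" is one flat list of numbers, 7 for each row, row after row: the shift along the tool's x, y, z in cm, then the turn, a rotation vector about the tool's x, y, z in rad, then the gripper command: -1 is shut, 1 is fully open, values between are in proportion. In form: [tx, ty, tz, wx, wy, wz, grip, tx, ty, tz, wx, wy, wz, grip, ...]. A call has 1 to 20 rows; each row is the pose to reach, as a shift and turn from the pose commanded when the call began, along the tool's axes at that moment; what a row does not reach only later rows make up. A row lasts 1/12 s, in which the tool goes at most 41.7 mm and 7.16 degrees, less where a joint would pass 70% of its speed; a pose out of reach is approached as far as the arm can. A call with a gripper value outside its range is refused whole. The fingers move at their own pace and stop on an object; the grip force is fixed at half the most. Time passes only in rows, so rows that repeat a pose let the fingers close. It gives the time, the measured TCP pose, the force, the opening and the grip force at its end, in the units of the state.
- arm.sense(): the state, without advancing time (a new reading comes with each control period).
- get_image(name): name is "scene" or "top"; returns the picture (420x560x3 uint8, red, green, blue); there is no depth.
- camera_model(name): a dict with "fov_y" (degrees; the focal length in pixels is half the picture's height over the tangent of half this angle, whatever the lens; pixels are square), "cx", "cy" (the principal point, pixels), "eye" and "rotation" of the camera in the world. Camera axes: x right, y down, z forward; pixel columns grow to the right and rows downward; lengths in m; the calibration is good to about 2 mm. A picture is of the moment at which its call begins. camera_model takes no time and is no camera call.
- arm.job_done(): hands the job in; it is judged then, once.
The state is a dict: "t": time; "qpos": joint angles; "joint_vel": joint speeds; "tau": joint torques, N m; "position": TCP position; "tool_rot": TCP orientation; "wrist_force": force on the tool from outside, world axes, zero at the start; "ft_torque": the same for the moment, N m; "width": opening from 0.0 (shut) to 1.0 (fully open); "finger_force": force on a finger pad.
Only numpy, scipy, OpenCV 4.12 (cv2) and the standard library are available. Lean on these libraries where they do the work, as an engineer would, in place of code of your own. Each camera call takes 0.05 s, during which the arm holds its last target. There are 200 camera calls.

TASK

Press the cradle's ejector tab gently, but fully down onto its stop, and hold it there a moment, so that the other end of the ejector tips the battery pack up out of its pocket; then lift the pack out by its raised end and lay it flat, label up, in the open metal tray, setting it down gently. The tab is thin plastic, so stop pushing as soon as you feel the stop, never lean on it, and leave the other things on the bench where they are.

Things in the scene. Friction and masses are not known exactly. Their poses are not given: they have to be found in the camera images.
- cradle: Fixed black charging cradle. Origin: under the pocket's centre, at bench level; x runs along the pocket away from the tab end (tab at -x, roughly towards the robot), y across. Pocket 79 x 41 mm, floor 14 mm and rim 30 mm above the bench; outside 53 mm wide, x from -58 to +46 mm, with a 20 mm gap at the tab end for the ejector. Behind (x 45 to 115 mm): foot 100 mm wide, housing 28 mm high.
- ejector (a joint): Ejector angle, rad: 0 when the toe touches the pack, -0.08 free play, growing as the tab is pressed. At 0 the arm slopes up outwards at 0.64 rad. Stiff hinge: takes 2 to 8 N at 30 mm from the pivot and stays where left. It is fully down when the arm rests on a stop screw hidden under the tab, set differently each time: anywhere from 0.34 to 0.62; there the force climbs by several N per mm.
- ejector_pivot (a point): Pivot of the ejector, a rocking lever of grey plastic in the cradle's tab end: axis along the cradle's y, at x = -46 mm, z = 11 mm of the cradle. The toe reaches 34 mm from it, smooth, under the pack; the outer arm, 47 mm long and 5 mm thick, ends in the tab, which breaks at 15 N. Fully down, the toe lifts the tab end of the pack 16 to 27 mm (tilt 0.21 to 0.37 rad), to above the rim.
- ejector_tab (a point): Centre of the upper face of the tab (the paddle, 30 mm wide across y, 24 mm long, at the outer end of the ejector), 35 mm from the pivot. Moves with the ejector.
- pack_center (a point): Centre of the battery pack, a grey plastic block 76 mm long (x, along the pocket), 38 mm wide (y), 16 mm high (z up, paper label on top), about 0.11 kg. It starts loose in the cradle's pocket, flush with the rim, so that it cannot be gripped until it is tipped up; its -x end is the one above the toe.
- tray: Open aluminium tray on the bench, outside 160 mm (x) by 140 mm (y) by 22 mm high, walls and floor 4 mm thick. It is heavy. Origin: centre of its underside.
- board: Bystander: small green circuit board, 70 x 40 x 8 mm, lying flat.
- screwdriver: Bystander: screwdriver 150 mm long, lying.
- brush: Bystander: cleaning brush 170 mm long, lying.
- spool: Bystander: solder wire spool, 54 mm in diameter, 36 mm high, standing on its flange.
- jar: Bystander: closed jar, 60 mm in diameter, 70 mm high.
- spare: Bystander: small battery, 48 x 34 x 14 mm, lying on the bench.
- cap: Bystander: plastic ring cap 38 mm in diameter, 12 mm high.
Not all that is in view belongs to the job. Leave any yellow look-alike of the part that bears pack_center alone.

How it is judged:
By the outcome, as a careful person would: the job done as asked, in the order asked, and still so for the second after the job is handed in, with the robot touching nothing.
It also fails if it takes over 70 s, if anything falls off the work surface, if the arm or the gripper's body presses on something with over 40 N, if the wrist force passes 120 N, or if a joint passes its speed limit or range.

## Working session

There is one attempt and no reset: what is moved stays moved. The work goes in short steps, Python scripts to look and compute and a tool call to move; the robot and the scene stay as the last step left them, time stands still between calls to the robot, and variables do not carry over. Pictures are saved under pics/ and viewed, at most 10 in all, crops included, and the job is handed in when it is done.

Besides the shell and the picture viewer there is one more tool, called after "Call:" as a command line: name --argument value ..., lists and objects as JSON in quotes. play_rows: Moves the arm, as the interface text tells. Its arguments: {"type":"object","properties":{"deltas":{"type":"array"}},"required":["deltas"]}

```bash
mkdir -p pics
cat > h.py <<'E'
import numpy as np, cv2
from station import arm, get_image, camera_model
from scipy.spatial.transform import Rotation as R
def cam(n):
    m=camera_model(n); f=210/np.tan(np.radians(m["fov_y"])/2)
    return m,f,np.array(m["eye"]),np.array(m["rotation"])
def ray(n,u,v,z):
    m,f,e,r=cam(n); d=r@np.array([(u-m["cx"])/f,(v-m["cy"])/f,1]); return e+d*(z-e[2])/d[2]
def proj(n,p):
    m,f,e,r=cam(n); c=(np.atleast_2d(p)-e)@r; return np.c_[m["cx"]+f*c[:,0]/c[:,2],m["cy"]+f*c[:,1]/c[:,2]]
def save(n,name,crop=None,s=1):
    i=get_image(n)[:,:,::-1]
    if crop: i=i[crop[1]:crop[3],crop[0]:crop[2]]
    cv2.imwrite("pics/"+name,cv2.resize(i,None,fx=s,fy=s,interpolation=cv2.INTER_CUBIC))
E
python3 - <<'E'
from h import *
for n in("top","scene"): print(n,camera_model(n)); save(n,n+"0.png",s=1.4)
s=arm.sense();print(s,arm.grip_point_offset)
E
```

```text
top {'fov_y': 53.96416606810668, 'cx': 280.70142780605113, 'cy': 209.13722556604125, 'eye': array([ 0.44841359, -0.00646955,  1.0676113 ]), 'rotation': array([-2.19074995,  2.13132602, -0.12216154])}
scene {'fov_y': 44.97698517403968, 'cx': 287.400097637404, 'cy': 210.71302695591774, 'eye': array([1.36011889, 0.32314317, 0.9893443 ]), 'rotation': array([-1.45661716, -2.12844947,  0.85762835])}
{'t': 0.1, 'qpos': array([ 1.02086940e+00,  8.78725307e-02,  1.37205531e+00, -1.74782655e-05,
        1.68361280e+00, -1.03103435e-01]), 'joint_vel': array([-0.00077947, -0.00297443, -0.00222113,  0.00174408,  0.00102552,
        0.00045715]), 'tau': array([ 1.33987636e-03, -3.41251552e+01, -3.03303337e+01,  7.18984008e-02,
        3.03869275e-02, -1.20704303e-04]), 'position': array([0.23741379, 0.49558305, 0.20445016]), 'tool_rot': array([-6.95912459e-01, -3.06292014e+00,  2.90641795e-03]), 'wrist_force': array([0.23180952, 0.49573015, 0.33006911]), 'ft_torque': array([-0.03970493, -0.0146322 ,  0.02029302]), 'finger_force': 0.0, 'width': 1.0030203736706644} 0.0188
```

View pics/top0.png

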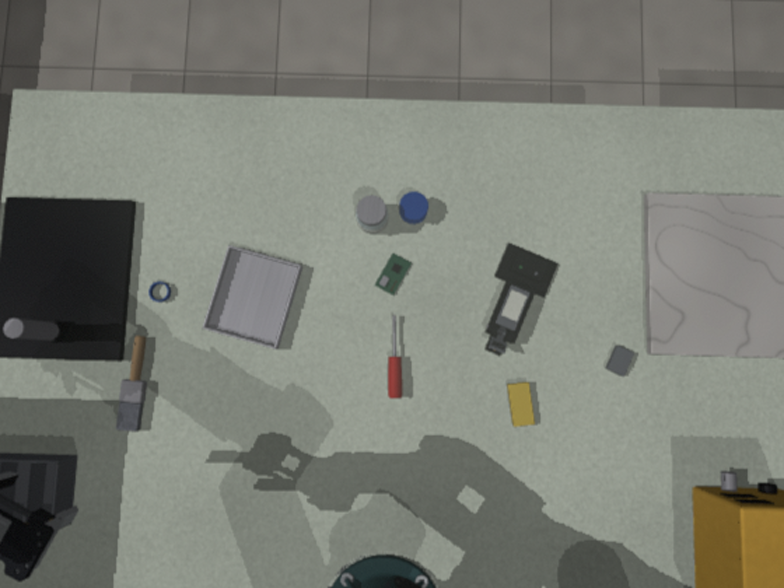

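View pics/scene0.png

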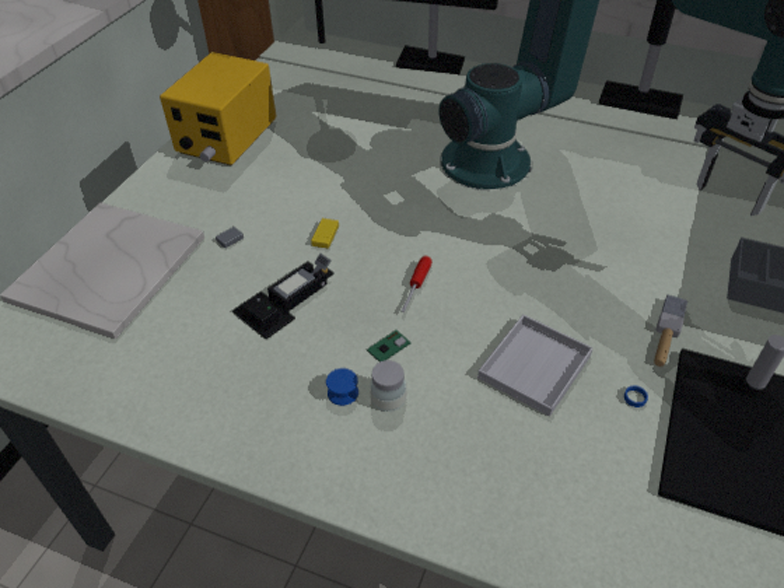

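Top view (1.4x pixels): the cradle is at about (515,300), with its tab at (496,347). The tray is at (255,297). Pack candidates are the grey block with a white label in the cradle pocket at (515,303), the yellow block at (520,404), which is the look-alike, and the small grey spare at (621,360). The pack is the one in the pocket. I'll confirm it with one enlarged crop.

```bash
python3 - <<'E'
from h import *
import h
def cam(n):
    m=camera_model(n); f=210/np.tan(np.radians(m["fov_y"])/2)
    return m,f,np.array(m["eye"]),R.from_rotvec(m["rotation"]).as_matrix()
h.cam=cam
a=get_image("top")[:,:,::-1]; b=get_image("scene")[:,:,::-1]
A=cv2.resize(a[165:265,335:410],None,fx=5.3,fy=5.3,interpolation=cv2.INTER_CUBIC)
B=cv2.resize(b[170:250,160:245],None,fx=4.5,fy=4.5,interpolation=cv2.INTER_CUBIC)
o=np.zeros((535,800,3),np.uint8);o[:A.shape[0],:A.shape[1]]=A[:,:398];o[:B.shape[0],400:400+B.shape[1]]=B
cv2.imwrite("pics/crop.png",o)
for u,v in[(515,303),(496,347),(255,297)]: print(ray("top",u/1.4,v/1.4,.02))
for u,v in[(295,285),(322,262),(535,365)]: print(ray("scene",u/1.4,v/1.4,.02))
E
sed -i 's/np.array(m\["rotation"\])/R.from_rotvec(m["rotation"]).as_matrix()/' h.py
```

```text
[ 0.5567185 -0.2254646  0.02     ]
[ 0.47590057 -0.19141967  0.02      ]
[0.55468651 0.24882343 0.02      ]
[ 0.54278401 -0.21734306  0.02      ]
[ 0.46619334 -0.1969256   0.02      ]
[0.56659983 0.25892987 0.02      ]
```

View pics/crop.png

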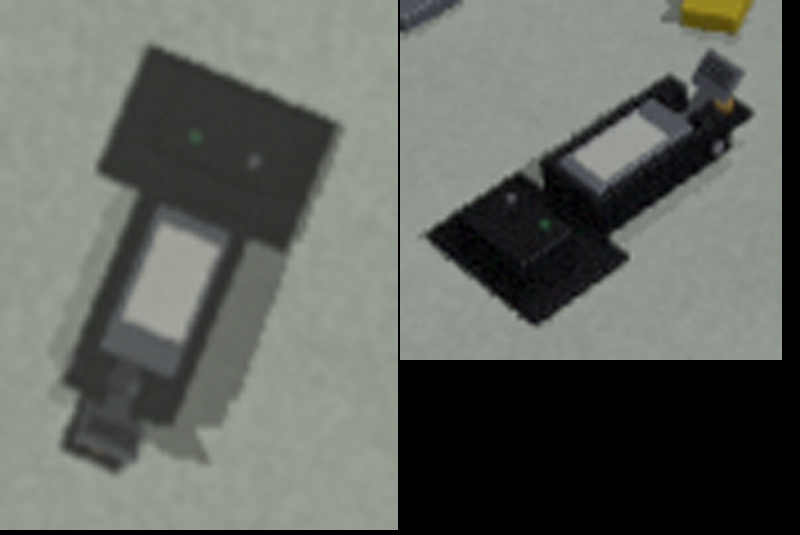

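The crop confirms it: the grey block with the paper label lies in the black cradle's pocket. The ejector paddle is at the lower left of the left view and the upper right of the right view. Next I fit the cradle and tray poses.

```bash
cat > fit.py <<'E'
from h import *
from scipy.optimize import least_squares
T=lambda u,v:(335+u/5.3,165+v/5.3)
S=lambda u,v:(160+(u-400)/4.5,170+v/4.5)
def fit(c,x0):
    def w(p,q): 
        a=p[2];return np.c_[p[0]+np.cos(a)*q[:,0]-np.sin(a)*q[:,1],p[1]+np.sin(a)*q[:,0]+np.cos(a)*q[:,1],q[:,2]]
    def res(p): return np.concatenate([(proj(n,w(p,np.array([l])/1000.))-np.array(uv)).ravel() for n,l,uv in c])
    s=least_squares(res,x0,loss="soft_l1"); print(s.x.round(4)); print(res(s.x).reshape(-1,2).round(1).tolist())
    return s.x,w
c=[("top",(115,50,3),T(150,45)),("top",(115,-50,3),T(340,125)),("top",(45,-50,3),T(285,248)),("top",(45,50,3),T(98,170)),
("top",(38,19,30),T(158,205)),("top",(38,-19,30),T(230,237)),("top",(-38,-19,30),T(178,377)),("top",(-38,19,30),T(103,347)),
("top",(-58,26.5,30),T(65,382)),("top",(-58,-26.5,30),T(172,425)),
("scene",(115,-50,3),S(430,235)),("scene",(115,50,3),S(537,325)),("scene",(45,50,3),S(628,257)),
("scene",(38,-19,30),S(555,163)),("scene",(38,19,30),S(600,190)),("scene",(-38,19,30),S(692,128)),("scene",(-38,-19,30),S(645,98))]
if __name__=="__main__":
    p,w=fit(c,[.55,-.22,-.4])
    for n in("top","scene"): fit([k for k in c if k[0]==n],p)
    s=.64
    for th in(-.08,0):
        s=.64-th
        q=np.array([[-46-r*np.cos(s)-2.5*np.sin(s),y,11+r*np.sin(s)+2.5*np.cos(s)] for r,y in((23,15),(23,-15),(47,-15),(47,15))])/1000
        print(th,((proj("top",w(p,q))-[335,165])*5.3).round().tolist(),((proj("scene",w(p,q))-[160,170])*4.5+[400,0]).round().tolist())
    K=lambda u,v:(u/1.4,v/1.4)
    t=[("top",(80,70,22),K(231,246)),("top",(80,-70,22),K(301,263)),("top",(-80,-70,22),K(277,347)),("top",(-80,70,22),K(205,328)),
    ("scene",(80,70,22),K(547,403)),("scene",(80,-70,22),K(481,366)),("scene",(-80,-70,22),K(524,319)),("scene",(-80,70,22),K(590,351))]
    fit(t,[.555,.25,-.26])
E
python3 fit.py
```

```text
[ 0.5464 -0.219  -0.376 ]
[[-0.8, -0.1], [-1.1, -0.5], [-0.5, 0.8], [-0.9, 0.6], [-0.1, -0.3], [0.2, -0.5], [-1.1, 0.7], [-0.9, 0.5], [0.5, 0.0], [-0.1, 0.2], [-1.9, 0.3], [-1.4, -0.1], [-0.8, 0.0], [-0.9, -0.5], [-1.5, 0.5], [-0.4, -0.7], [0.7, -0.7]]
[ 0.5468 -0.22   -0.3844]
[[0.0, -0.3], [-0.4, -0.3], [0.0, 0.9], [-0.3, 0.3], [0.5, -0.4], [0.8, -0.5], [-0.8, 0.6], [-0.6, 0.2], [0.8, -0.3], [0.1, 0.1]]
[ 0.5459 -0.2169 -0.3654]
[[-1.0, 0.7], [-0.1, 0.1], [0.3, 0.1], [-0.1, -0.3], [-0.6, 0.6], [0.4, -0.8], [1.3, -0.7]]
-0.08 [[84.0, 405.0], [143.0, 430.0], [135.0, 465.0], [75.0, 440.0]] [[719.0, 101.0], [686.0, 78.0], [705.0, 44.0], [739.0, 67.0]]
0 [[83.0, 407.0], [141.0, 432.0], [132.0, 469.0], [72.0, 444.0]] [[721.0, 102.0], [687.0, 78.0], [708.0, 45.0], [742.0, 68.0]]
[ 0.5561  0.2526 -0.2534]
[[-0.9, -1.4], [1.0, 1.4], [-0.6, 1.5], [-1.8, -0.3], [0.3, 4.6], [-4.7, 2.7], [-2.6, -3.7], [0.1, -2.1]]
```

```bash
cat >> h.py <<'E'
C=np.array([.5466,-.2190,0]); YAW=-.379
def W(x,y,z): return C+R.from_euler("z",YAW).apply([x/1e3,y/1e3,z/1e3])   # cradle mm -> world
def ori(yaw,tilt=0): # tool down, tool y along (+)y of frame 'yaw'; tilt: rotation about that y axis
    B=np.array([[-1,0,0],[0,1,0],[0,0,-1]]).T
    return R.from_euler("z",yaw)*R.from_euler("y",tilt)*R.from_matrix(B)
def delta(p,o):
    s=arm.sense(); r=R.from_rotvec(s["tool_rot"])
    print("at",s["position"].round(4),"F",s["wrist_force"].round(2),"t",round(s["t"],2),"w",round(s["width"],3))
    print("cm",(r.inv().apply(p-s["position"])*100).round(2),"rot",(r.inv()*o).as_rotvec().round(3))
E
python3 - <<'E'
from h import *
delta(W(-80,0,75),ori(YAW))
E
```

```text
at [0.2375 0.4957 0.2048] F [ 0.08 -0.49  0.61] t 0.2 w 1.002
cm [-50.78 -51.62  13.04] rot [-0.001 -0.    -0.068]
```

Call:
play_rows --deltas '[-2,-2,1,0,0,-0.068,-1,-5,-5,3,0,0,-0.068,-1,-8,-8,5,0,0,-0.068,-1,-11,-11,5,0,0,-0.068,-1,-14,-14,5,0,0,-0.068,-1,-17,-17,5,0,0,-0.068,-1,-20,-20,5,0,0,-0.068,-1,-23,-23,5,0,0,-0.068,-1,-26,-26,5,0,0,-0.068,-1,-29,-29.5,5,0,0,-0.068,-1,-32,-32.5,5,0,0,-0.068,-1,-35,-35.6,5,0,0,-0.068,-1,-38,-38.6,5,0,0,-0.068,-1,-41,-41.7,5,0,0,-0.068,-1,-44,-44.7,5,0,0,-0.068,-1,-47,-47.8,5,0,0,-0.068,-1,-49,-49.8,5,0,0,-0.068,-1,-50.3,-51.1,5,0,0,-0.068,-1,-50.8,-51.6,7,0,0,-0.068,-1,-50.8,-51.6,7,0,0,-0.068,-1]'

```text
t: 1.87
position: [0.4713, -0.1903, 0.1318]
tool_rot: [-0.596, -3.078, -0.003]
wrist_force: [-1.1, 1.5, -0.8]
width: 0.005
finger_force: 0.0
```

Run:
```python
from h import *
delta(W(-80,0,60),ori(YAW))
```

```text
at [ 0.4713 -0.1903  0.1318] F [-1.09  1.46 -0.84] t 1.87 w 0.005
cm [-0.1   0.11  7.18] rot [ 0.    -0.006 -0.003]
```

Call:
play_rows --deltas '[-0.1,0.1,2,0,-0.006,0,-1,-0.1,0.1,4.5,0,-0.006,0,-1,-0.1,0.1,6.5,0,-0.006,0,-1,-0.1,0.1,7.2,0,-0.006,0,-1,-0.1,0.1,7.2,0,-0.006,0,-1,-0.1,0.1,7.2,0,-0.006,0,-1]'

```text
t: 2.37
position: [0.4743, -0.1876, 0.0642]
tool_rot: [0.589, 3.08, -0.001]
wrist_force: [-0.1, 0.5, 0.4]
width: 0.008
finger_force: 0.0
```

Run:
```python
from h import *
A=get_image("top")[:,:,::-1][190:290,310:410]; B=get_image("scene")[:,:,::-1][130:230,180:280]
cv2.imwrite("pics/above.png",cv2.resize(np.hstack([A,B]),None,fx=4,fy=4,interpolation=cv2.INTER_CUBIC))
delta(W(-80,0,45),ori(YAW))
```

```text
at [ 0.4752 -0.1884  0.0654] F [-0.19 -0.1   0.73] t 2.47 w 0.006
cm [ 0.26 -0.2   2.04] rot [-0.     0.009  0.001]
```

View pics/above.png

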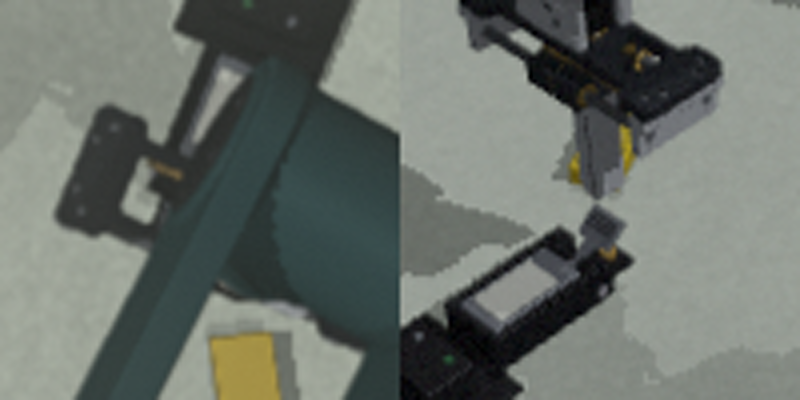

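The fingertips (right half, about (600,192)) are straight above the tab (603,230). I'll lower to just above contact.

Call:
play_rows --deltas '[0.26,-0.2,0.5,0,0.009,0,-1,0.26,-0.2,1.0,0,0.009,0,-1,0.26,-0.2,1.5,0,0.009,0,-1,0.26,-0.2,1.7,0,0.009,0,-1,0.26,-0.2,1.7,0,0.009,0,-1,0.26,-0.2,1.7,0,0.009,0,-1]'

```text
t: 2.97
position: [0.4709, -0.1891, 0.0461]
tool_rot: [-0.591, -3.082, -0.001]
wrist_force: [0.1, -0.3, 0.1]
width: -0.001
finger_force: 0.0
```

Call:
play_rows --deltas '[0,0,0.1,0,0,0,-1,0,0,0.2,0,0,0,-1,0,0,0.3,0,0,0,-1,0,0,0.4,0,0,0,-1,0,0,0.5,0,0,0,-1]'

```text
t: 3.38
position: [0.4711, -0.1892, 0.042]
tool_rot: [-0.591, -3.083, -0.001]
wrist_force: [-1.5, 1.8, 5.3]
width: 0.004
finger_force: 2.6
```

Call:
play_rows --deltas '[0,0,0.1,0,0,0,-1,0,0,0.2,0,0,0,-1,0,0,0.3,0,0,0,-1,0,0,0.4,0,0,0,-1,0,0,0.4,0,0,0,-1]'

```text
t: 3.8
position: [0.469, -0.1884, 0.0378]
tool_rot: [-0.59, -3.078, -0.002]
wrist_force: [-5.7, 1.6, 6.8]
width: 0.005
finger_force: 3.5
```

The fingertip is rubbing sideways as the tab tip swings outward. I'll follow the arc (tool +x is outward).

Call:
play_rows --deltas '[0.15,0,0.0,0,0,0,-1,0.2,0,0.1,0,0,0,-1,0.25,0,0.2,0,0,0,-1,0.3,0,0.3,0,0,0,-1,0.35,0,0.4,0,0,0,-1]'

```text
t: 4.22
position: [0.4668, -0.1875, 0.034]
tool_rot: [-0.59, -3.08, -0.001]
wrist_force: [-4.2, 1.8, 5.5]
width: 0.007
finger_force: 2.7
```

Call:
play_rows --deltas '[0.07,0,0.08,0,0,0,-1,0.14,0,0.16,0,0,0,-1,0.18,0,0.24,0,0,0,-1,0.22,0,0.32,0,0,0,-1,0.26,0,0.4,0,0,0,-1]'

```text
t: 4.63
position: [0.4649, -0.1867, 0.0293]
tool_rot: [-0.591, -3.082, -0.001]
wrist_force: [-2.7, 1.5, 5.0]
width: 0.005
finger_force: 2.3
```

```bash
cat > st.py <<'E'
from h import *
s=arm.sense(); p=R.from_euler("z",-YAW).apply(s["position"]-C)*1e3
print("cradle mm",p.round(2),"F cradle",R.from_euler("z",-YAW).apply(s["wrist_force"]).round(2),"t",s["t"])
E
python3 st.py
```

```text
cradle mm [-87.81  -0.25  29.34] F cradle [-3.06  0.43  4.96] t 4.6333
```

Call:
play_rows --deltas '[0.02,0,0.05,0,0,0,-1,0.04,0,0.1,0,0,0,-1,0.04,0,0.1,0,0,0,-1]'

```text
t: 4.88
position: [0.4649, -0.1867, 0.0282]
tool_rot: [-0.591, -3.082, -0.001]
wrist_force: [-2.9, 1.6, 2.8]
width: 0.004
finger_force: 1.7
```

Call:
play_rows --deltas '[0.01,0,0.02,0,0,0,-1,0.01,0,0.05,0,0,0,-1,0.01,0,0.05,0,0,0,-1]'

```text
t: 5.13
position: [0.4649, -0.1867, 0.0279]
tool_rot: [-0.591, -3.083, -0.001]
wrist_force: [-2.3, 1.3, 4.0]
width: 0.006
finger_force: 1.9
```

Call:
play_rows --deltas '[0.01,0,0.03,0,0,0,-1,0.02,0,0.06,0,0,0,-1,0.02,0,0.06,0,0,0,-1]'

```text
t: 5.38
position: [0.4647, -0.1866, 0.0273]
tool_rot: [-0.591, -3.083, -0.001]
wrist_force: [-2.6, 0.8, 3.7]
width: -0.001
finger_force: 1.9
```

Call:
play_rows --deltas '[0.01,0,0.03,0,0,0,-1,0.02,0,0.06,0,0,0,-1,0.02,0,0.06,0,0,0,-1]'

```text
t: 5.63
position: [0.4645, -0.1866, 0.0267]
tool_rot: [-0.591, -3.083, -0.001]
wrist_force: [-2.6, 1.6, 3.8]
width: 0.004
finger_force: 1.8
```

Call:
play_rows --deltas '[0.01,0,0.03,0,0,0,-1,0.02,0,0.06,0,0,0,-1,0.02,0,0.06,0,0,0,-1]'

```text
t: 5.88
position: [0.4643, -0.1865, 0.0261]
tool_rot: [-0.591, -3.083, -0.001]
wrist_force: [-2.6, 1.4, 3.7]
width: 0.005
finger_force: 1.8
```

Call:
play_rows --deltas '[0.01,0,0.03,0,0,0,-1,0.02,0,0.06,0,0,0,-1,0.02,0,0.06,0,0,0,-1]'

```text
t: 6.13
position: [0.4641, -0.1864, 0.0255]
tool_rot: [-0.591, -3.082, -0.001]
wrist_force: [-2.8, 0.7, 3.4]
width: 0.01
finger_force: 1.7
```

Steady friction of about 4 N, no stop yet.

Call:
play_rows --deltas '[0.01,0,0.03,0,0,0,-1,0.02,0,0.07,0,0,0,-1,0.02,0,0.07,0,0,0,-1]'

```text
t: 6.38
position: [0.464, -0.1863, 0.0248]
tool_rot: [-0.591, -3.083, -0.001]
wrist_force: [-3.2, 1.1, 3.8]
width: 0.004
finger_force: 1.7
```

Call:
play_rows --deltas '[0.01,0,0.03,0,0,0,-1,0.02,0,0.07,0,0,0,-1,0.02,0,0.07,0,0,0,-1]'

```text
t: 6.63
position: [0.4638, -0.1862, 0.0241]
tool_rot: [-0.591, -3.083, -0.001]
wrist_force: [-1.6, 0.2, 3.4]
width: 0.004
finger_force: 1.6
```

Call:
play_rows --deltas '[0.01,0,0.03,0,0,0,-1,0.01,0,0.07,0,0,0,-1,0.01,0,0.07,0,0,0,-1]'

```text
t: 6.88
position: [0.4636, -0.1862, 0.0234]
tool_rot: [-0.591, -3.082, -0.001]
wrist_force: [-2.6, 0.9, 4.2]
width: 0.006
finger_force: 1.6
```

Call:
play_rows --deltas '[0.01,0,0.03,0,0,0,-1,0.01,0,0.07,0,0,0,-1,0.01,0,0.07,0,0,0,-1]'

```text
t: 7.13
position: [0.4635, -0.1862, 0.0227]
tool_rot: [-0.591, -3.082, -0.001]
wrist_force: [-3.0, 0.6, 3.6]
width: 0.003
finger_force: 1.5
```

Call:
play_rows --deltas '[0.01,0,0.03,0,0,0,-1,0.01,0,0.07,0,0,0,-1,0.01,0,0.07,0,0,0,-1]'

```text
t: 7.38
position: [0.4635, -0.1862, 0.022]
tool_rot: [-0.591, -3.083, -0.001]
wrist_force: [-2.7, 1.9, 3.3]
width: 0.007
finger_force: 1.5
```

Call:
play_rows --deltas '[0.01,0,0.03,0,0,0,-1,0.01,0,0.07,0,0,0,-1,0.01,0,0.07,0,0,0,-1]'

```text
t: 7.63
position: [0.4634, -0.1861, 0.0213]
tool_rot: [-0.591, -3.083, -0.001]
wrist_force: [-2.0, 1.2, 3.7]
width: 0.003
finger_force: 1.5
```

Call:
play_rows --deltas '[0.01,0,0.03,0,0,0,-1,0.01,0,0.07,0,0,0,-1,0.01,0,0.07,0,0,0,-1]'

```text
t: 7.88
position: [0.4633, -0.1861, 0.0206]
tool_rot: [-0.591, -3.082, -0.001]
wrist_force: [-2.5, 0.9, 3.2]
width: 0.009
finger_force: 1.5
```

Call:
play_rows --deltas '[0.01,0,0.03,0,0,0,-1,0.01,0,0.07,0,0,0,-1,0.01,0,0.07,0,0,0,-1]'

```text
t: 8.13
position: [0.4632, -0.186, 0.0199]
tool_rot: [-0.591, -3.082, -0.001]
wrist_force: [-2.5, 0.1, 3.1]
width: 0.006
finger_force: 1.4
```

Call:
play_rows --deltas '[0.01,0,0.03,0,0,0,-1,0.01,0,0.07,0,0,0,-1,0.01,0,0.07,0,0,0,-1]'

```text
t: 8.38
position: [0.4631, -0.186, 0.0192]
tool_rot: [-0.591, -3.082, -0.001]
wrist_force: [-1.7, 1.1, 3.0]
width: 0.003
finger_force: 1.4
```

Call:
play_rows --deltas '[0.01,0,0.03,0,0,0,-1,0.01,0,0.07,0,0,0,-1,0.01,0,0.07,0,0,0,-1]'

```text
t: 8.63
position: [0.463, -0.186, 0.0185]
tool_rot: [-0.591, -3.083, -0.001]
wrist_force: [-1.5, 1.1, 2.5]
width: 0.004
finger_force: 1.4
```

Call:
play_rows --deltas '[0.01,0,0.03,0,0,0,-1,0.01,0,0.07,0,0,0,-1,0.01,0,0.07,0,0,0,-1]'

```text
t: 8.88
position: [0.463, -0.186, 0.018]
tool_rot: [-0.591, -3.083, -0.001]
wrist_force: [-3.1, 1.3, 4.3]
width: 0.007
finger_force: 2.0
```

Call:
play_rows --deltas '[0,0,0.03,0,0,0,-1,0,0,0.07,0,0,0,-1,0,0,0.07,0,0,0,-1]'

```text
t: 9.13
position: [0.4629, -0.1859, 0.0177]
tool_rot: [-0.591, -3.083, -0.001]
wrist_force: [-3.5, 1.8, 6.7]
width: 0.002
finger_force: 3.2
```

The stop is felt: force is climbing and the tip has almost stopped. I'll add a tiny bit more and hold.

Call:
play_rows --deltas '[0,0,0.02,0,0,0,-1,0,0,0.02,0,0,0,-1,0,0,0.02,0,0,0,-1,0,0,0.02,0,0,0,-1,0,0,0.02,0,0,0,-1,0,0,0.02,0,0,0,-1,0,0,0.02,0,0,0,-1,0,0,0.02,0,0,0,-1]'

```text
t: 9.8
position: [0.4629, -0.1859, 0.0177]
tool_rot: [-0.591, -3.083, -0.001]
wrist_force: [-4.4, 1.8, 7.4]
width: 0.003
finger_force: 3.6
```

```bash
python3 st.py
python3 - <<'E'
from h import *
save("scene","down.png",(150,140,270,240),6)
E
```

```text
cradle mm [-89.94  -0.24  17.71] F cradle [-4.72  0.01  7.44] t 9.8
```

View pics/down.png

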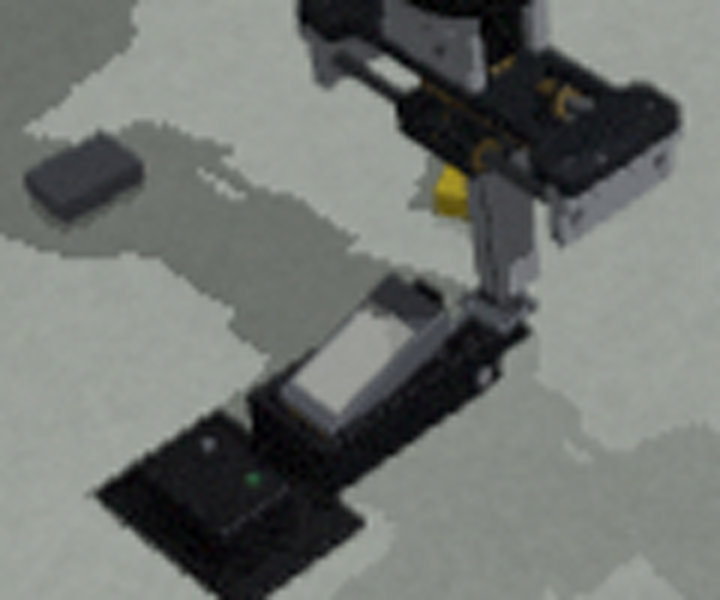

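The pack's tab end stands clear of the rim (raised top edge from (395,272) to (450,312) in the crop). I'll back off the tab and fit the tilt.

Call:
play_rows --deltas '[0,0,-0.1,0,0,0,-1,0,0,-0.4,0,0,0,-1,0,0,-1,0,0,0,-1,0,0,-2.5,0,0,0,-1,0,0,-5,0,0,0,0.2,0,0,-8,0,0,0,0.2,0,0,-10,0,0,0,0.2,0,0,-11,0,0,0,0.2,0,0,-11,0,0,0,0.2,0,0,-11,0,0,0,0.2]'

```text
t: 10.68
position: [0.4633, -0.1861, 0.1267]
tool_rot: [-0.591, -3.083, -0.001]
wrist_force: [-0.3, 0.5, -0.0]
width: 0.395
finger_force: 0.0
```

```bash
python3 - <<'E'
from h import *
from scipy.optimize import least_squares
uv=np.array([[395,272],[450,312],[332,432],[283,388]])/6+[150,140]
def corners(q):
    ph,xf,y0=q
    f=lambda l,h,y:W(xf-l*np.cos(ph)+h*np.sin(ph),y+y0,14+l*np.sin(ph)+h*np.cos(ph))
    return np.array([f(76,16,-19),f(76,16,19),f(0,16,19),f(0,16,-19)])
for ph0 in (.25,.33):
    s=least_squares(lambda q:(proj("scene",corners(q))-uv).ravel(),[ph0,34,0]);print(s.x,s.fun.reshape(-1,2).round(1).tolist())
E
python3 st.py
```

```text
[ 0.29421753 26.21883722  2.63957134] [[0.2, -0.2], [0.5, -0.2], [0.3, 0.0], [-0.9, 0.3]]
[ 0.29421772 26.21883666  2.6395787 ] [[0.2, -0.2], [0.5, -0.2], [0.3, 0.0], [-0.9, 0.3]]
cradle mm [-89.55  -0.23 126.68] F cradle [-0.48  0.4  -0.02] t 10.6833
```

Call:
play_rows --deltas '[0,3,-1,0,0,0,0.2,0,7,-2,0,0,0,0.2,0,11,-2,0,0,0,0.2,0,15,-2,0,0,0,0.2,0,18,-2,0,0,0,0.2,0,18,-2,0,0,0,0.2,0,18,-2,0,0,0,0.2]'

```text
t: 11.27
position: [0.5289, -0.0175, 0.1444]
tool_rot: [-0.585, -3.079, 0.0]
wrist_force: [-0.3, 0.1, 0.1]
width: 0.599
finger_force: 0.0
```

```bash
python3 - <<'E'
from h import *
A=get_image("top")[:,:,::-1][180:260,340:400]; B=get_image("scene")[:,:,::-1][170:250,160:240]
cv2.imwrite("pics/tip.png",np.hstack([cv2.resize(i,None,fx=5.7,fy=5.7,interpolation=cv2.INTER_CUBIC) for i in(A,B)]))
E
python3 st.py
```

```text
cradle mm [-90.39 178.84 145.2 ] F cradle [0.13 0.   0.98] t 11.3667
```

View pics/tip.png

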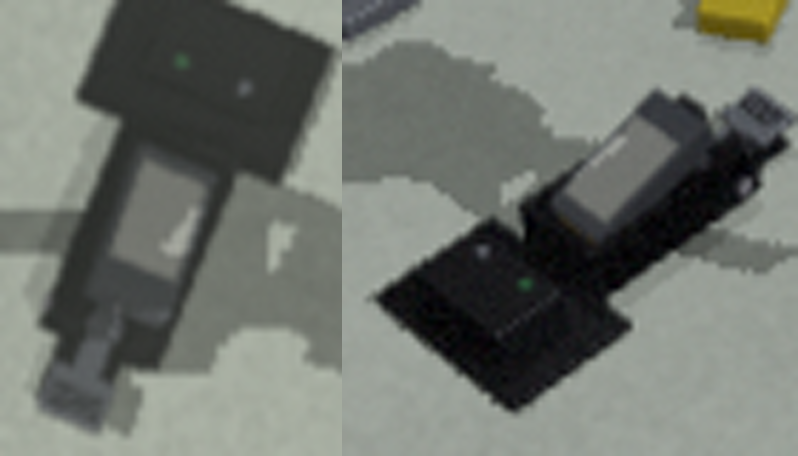

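Run:
```python
from h import *
from scipy.optimize import least_squares
uvs=np.array([[655,90],[712,135],[598,245],[550,200]])-[342,0]
uvs=uvs/5.7+[160,170]+[-.8,0]
uvt=np.array([[168,318],[88,285],[143,143],[217,178]])/5.7+[340,180]+[-.3,0]
def corners(q):
    ph,xf,y0=q
    f=lambda l,h,y:W(xf-l*np.cos(ph)+h*np.sin(ph),y+y0,14+l*np.sin(ph)+h*np.cos(ph))
    return np.array([f(76,16,-19),f(76,16,19),f(0,16,19),f(0,16,-19)])
for v in("s","t","st"):
    g=lambda q:np.concatenate([(proj("scene",corners(q))-uvs).ravel()*("s" in v),(proj("top",corners(q))-uvt).ravel()*("t" in v)])
    s=least_squares(g,[.3,33,0]);print(v,s.x.round(3),s.fun.reshape(-1,2).round(1).tolist())
```

```text
s [ 0.274 30.95   2.072] [[0.7, 0.4], [0.2, -0.8], [0.1, -0.2], [-0.9, 0.6], [-0.0, 0.0], [-0.0, -0.0], [-0.0, -0.0], [-0.0, -0.0]]
t [ 0.351 28.03   0.03 ] [[-0.0, -0.0], [-0.0, -0.0], [0.0, -0.0], [-0.0, 0.0], [0.5, 0.4], [0.1, 0.1], [-0.8, -0.1], [0.2, -0.4]]
st [ 0.276 30.407  0.481] [[0.4, -0.0], [-0.1, -1.2], [-0.2, -0.6], [-1.1, 0.2], [-0.2, 0.7], [-0.5, 0.3], [-0.7, -0.7], [0.2, -0.9]]
```

Run:
```python
from h import *
delta(W(-13.5,.5,94),ori(YAW,.3))
```

```text
at [ 0.5288 -0.0194  0.1452] F [ 0.12 -0.04  0.98] t 11.37 w 0.599
cm [ -7.72 -17.83   5.1 ] rot [-0.001  0.294 -0.   ]
```

Call:
play_rows --deltas '[-1,-2,0,0,0.05,0,0.2,-2.5,-5,0,0,0.1,0,0.2,-4,-9,0,0,0.15,0,0.2,-5.5,-12,0.5,0,0.2,0,0.2,-7,-15.5,2,0,0.25,0,0.2,-7.7,-17.5,4,0,0.294,0,0.2,-7.7,-17.8,5.1,0,0.294,0,0.2,-7.7,-17.8,5.1,0,0.294,0,0.2,-7.7,-17.8,5.1,0,0.294,0,0.2]'

```text
t: 12.12
position: [0.534, -0.2128, 0.0947]
tool_rot: [-0.538, -2.795, -0.083]
wrist_force: [-0.1, -0.2, 0.1]
width: 0.598
finger_force: 0.0
```

Run:
```python
from h import *
delta(W(-31.2,.5,36.6),ori(YAW,.3))
```

```text
at [ 0.534  -0.2128  0.0947] F [-0.12 -0.19  0.06] t 12.12 w 0.598
cm [-0.07 -0.07  6.06] rot [ 0.001  0.    -0.001]
```

Well aligned. Now down along the tool axis, checking the force at the end, and look before closing.

Call:
play_rows --deltas '[0,0,1.5,0,0,0,0.2,-0.05,-0.05,3,0,0,0,0.2,-0.05,-0.05,4.3,0,0,0,0.2,-0.05,-0.05,5.2,0,0,0,0.2,-0.05,-0.05,5.7,0,0,0,0.2,-0.05,-0.05,6.0,0,0,0,0.2,-0.05,-0.05,6.0,0,0,0,0.2,-0.05,-0.05,6.0,0,0,0,0.2]'

```text
t: 12.78
position: [0.5199, -0.2068, 0.0392]
tool_rot: [-0.536, -2.8, -0.08]
wrist_force: [0.4, 0.1, 0.3]
width: 0.605
finger_force: 0.0
```

```bash
python3 - <<'E'
from h import *
save("scene","pre.png",(165,145,255,225),8)
E
python3 st.py
```

```text
cradle mm [-29.16   1.38  39.22] F cradle [0.39 0.13 0.24] t 12.8333
```

View pics/pre.png

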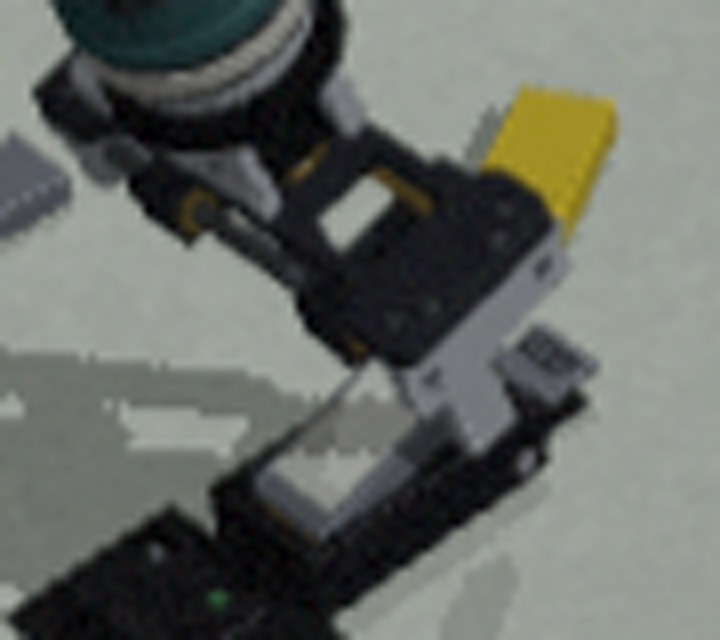

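The near finger's tip, at about (480,445), is beside the pack's raised end, and nothing is touching. I'll go the last 2.5 mm and close.

Call:
play_rows --deltas '[0.1,-0.05,0.15,0,0,0,0.2,0.1,-0.05,0.28,0,0,0,0.2,0.1,-0.05,0.28,0,0,0,0.0,0.1,-0.05,0.28,0,0,0,-0.1,0.1,-0.05,0.28,0,0,0,-0.2,0.1,-0.05,0.28,0,0,0,-1,0.1,-0.05,0.28,0,0,0,-1,0.1,-0.05,0.28,0,0,0,-1,0.1,-0.05,0.28,0,0,0,-1,0.1,-0.05,0.28,0,0,0,-1]'

```text
t: 13.67
position: [0.5176, -0.2066, 0.0358]
tool_rot: [-0.536, -2.798, -0.08]
wrist_force: [0.3, -0.3, -1.2]
width: 0.398
finger_force: 30.0
```

```bash
python3 st.py
```

```text
cradle mm [-31.52   0.77  35.84] F cradle [ 0.34 -0.16 -1.23] t 13.6667
```

The grip holds at 37.4 mm wide. Now I lift straight up (in tool axes x +0.295, z −0.955 per unit).

Call:
play_rows --deltas '[0.09,0,-0.29,0,0,0,-1,0.24,0,-0.76,0,0,0,-1,0.47,0,-1.5,0,0,0,-1,0.75,0,-2.4,0,0,0,-1,1.1,0,-3.5,0,0,0,-1,1.5,0,-4.8,0,0,0,-1,2.0,0,-6.5,0,0,0,-1,2.5,0,-8,0,0,0,-1,2.95,0,-9.55,0,0,0,-1,3.25,0,-10.5,0,0,0,-1,3.25,0,-10.5,0,0,0,-1,3.25,0,-10.5,0,0,0,-1]'

```text
t: 14.67
position: [0.5177, -0.2067, 0.1468]
tool_rot: [-0.537, -2.8, -0.079]
wrist_force: [-0.6, 0.1, -0.7]
width: 0.401
finger_force: 30.0
```

```bash
python3 - <<'E'
from h import *
i=get_image("scene")[:,:,::-1][70:220,150:330]
cv2.imwrite("pics/lift.png",cv2.resize(i,None,fx=4,fy=4,interpolation=cv2.INTER_CUBIC))
s=arm.sense()
tw=-.253; TC=np.array([.556,.2526,0])
# pack centre is 28 mm from TCP in tool -x, hang over tray centre with tool y along tray y
o=ori(tw); 
p=TC-o.apply([-.028,0,0])+[0,0,.10]
delta(p,o)
E
python3 st.py
```

```text
at [ 0.5171 -0.2064  0.1456] F [-0.19  0.64 -0.8 ] t 14.72 w 0.401
cm [14.1  43.74  9.09] rot [ 0.019 -0.297 -0.125]
cradle mm [-32.06   0.76 145.62] F cradle [-0.41  0.52 -0.8 ] t 14.7167
```

View pics/lift.png

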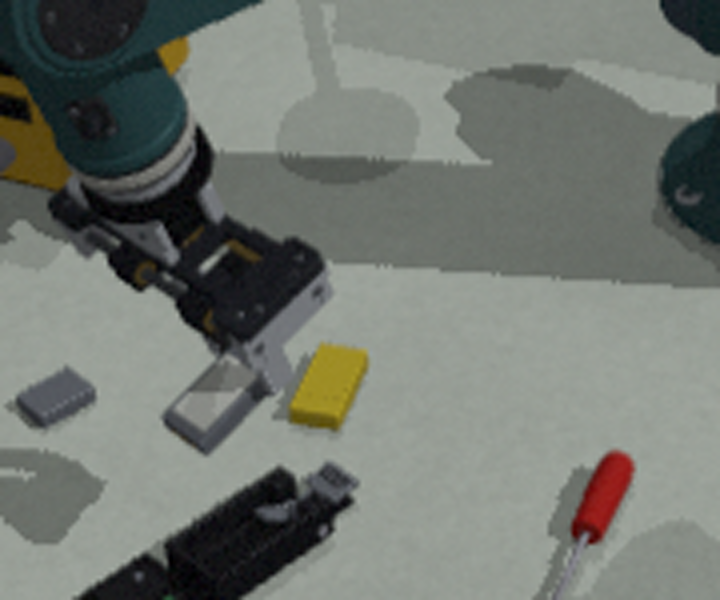

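The pack hangs from the gripper at (215,405) and the pocket at (240,530) is empty. Now carry it to the tray while levelling it.

Call:
play_rows --deltas '[0.28,0.87,0.18,0,-0.006,-0.002,-1,0.85,2.62,0.55,0.001,-0.018,-0.007,-1,1.7,5.25,1.1,0.002,-0.036,-0.015,-1,2.7,8.3,1.7,0.004,-0.056,-0.024,-1,3.7,11.4,2.4,0.005,-0.077,-0.032,-1,4.65,14.4,3.0,0.006,-0.098,-0.041,-1,5.65,17.5,3.6,0.008,-0.119,-0.05,-1,6.6,20.6,4.3,0.009,-0.14,-0.059,-1,7.6,23.6,4.9,0.01,-0.16,-0.067,-1,8.6,26.7,5.5,0.012,-0.18,-0.076,-1,9.6,29.7,6.2,0.013,-0.2,-0.085,-1,10.6,32.8,6.8,0.014,-0.223,-0.094,-1,11.55,35.9,7.5,0.016,-0.243,-0.102,-1,12.4,38.5,8.0,0.017,-0.261,-0.11,-1,13.1,40.7,8.5,0.018,-0.276,-0.116,-1,13.7,42.4,8.8,0.019,-0.288,-0.121,-1,14.1,43.7,9.1,0.019,-0.297,-0.125,-1,14.1,43.7,9.1,0.019,-0.297,-0.125,-1,14.1,43.7,9.1,0.019,-0.297,-0.125,-1]'

```text
t: 16.3
position: [0.5273, 0.2596, 0.0986]
tool_rot: [-0.393, -3.115, 0.003]
wrist_force: [0.4, 0.1, -1.2]
width: 0.401
finger_force: 30.0
```

Run:
```python
from h import *
i=get_image("scene")[:,:,::-1][170:310,320:450]
cv2.imwrite("pics/over.png",cv2.resize(i,None,fx=4.2,fy=4.2,interpolation=cv2.INTER_CUBIC))
o=ori(-.253); delta(np.array([.556,.2526,0])-o.apply([-.028,0,0])+[0,0,.03],o)
```

```text
at [0.5278 0.2589 0.099 ] F [ 0.71  0.14 -0.69] t 16.35 w 0.399
cm [-0.1   0.11  6.9 ] rot [-0.002 -0.001  0.001]
```

View pics/over.png

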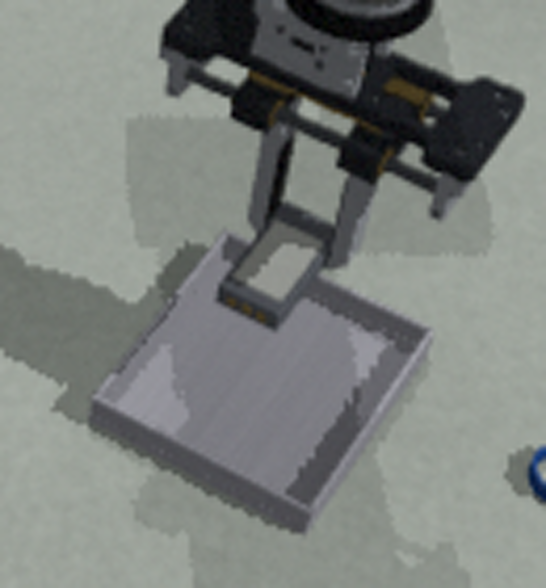

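The pack is level above the tray. I'll lower it to just above the floor, then go by feel.

Call:
play_rows --deltas '[-0.1,0.1,0.8,0,0,0,-1,-0.1,0.1,2,0,0,0,-1,-0.1,0.1,3.5,0,0,0,-1,-0.1,0.1,5,0,0,0,-1,-0.1,0.1,6.3,0,0,0,-1,-0.1,0.1,7.2,0,0,0,-1,-0.1,0.1,7.8,0,0,0,-1,-0.1,0.1,8.1,0,0,0,-1,-0.1,0.1,8.1,0,0,0,-1,-0.1,0.1,8.1,0,0,0,-1]'

```text
t: 17.18
position: [0.5305, 0.2601, 0.0195]
tool_rot: [0.396, 3.115, 0.0]
wrist_force: [-0.2, 1.1, -1.0]
width: 0.403
finger_force: 30.0
```

Call:
play_rows --deltas '[0,0,0.1,0,0,0,-1,0,0,0.2,0,0,0,-1,0,0,0.3,0,0,0,-1,0,0,0.4,0,0,0,-1,0,0,0.4,0,0,0,-1]'

```text
t: 17.6
position: [0.5299, 0.26, 0.015]
tool_rot: [0.396, 3.116, -0.001]
wrist_force: [0.7, -0.9, -1.4]
width: 0.404
finger_force: 30.0
```

Call:
play_rows --deltas '[0,0,0.07,0,0,0,-1,0,0,0.14,0,0,0,-1,0,0,0.2,0,0,0,-1,0,0,0.2,0,0,0,-1]'

```text
t: 17.93
position: [0.5299, 0.2599, 0.0128]
tool_rot: [0.396, 3.116, -0.001]
wrist_force: [1.1, 0.1, -1.2]
width: 0.401
finger_force: 30.0
```

Call:
play_rows --deltas '[0,0,0.05,0,0,0,-1,0,0,0.1,0,0,0,-1,0,0,0.15,0,0,0,-1,0,0,0.15,0,0,0,-1]'

```text
t: 18.27
position: [0.5299, 0.2599, 0.0114]
tool_rot: [0.396, 3.116, -0.001]
wrist_force: [-0.3, 0.3, -0.2]
width: 0.4
finger_force: 30.0
```

Call:
play_rows --deltas '[0,0,0.05,0,0,0,-1,0,0,0.1,0,0,0,-1,0,0,0.15,0,0,0,-1,0,0,0.15,0,0,0,-1]'

```text
t: 18.6
position: [0.53, 0.2599, 0.0099]
tool_rot: [0.396, 3.116, -0.001]
wrist_force: [0.1, 0.9, -1.6]
width: 0.402
finger_force: 30.0
```

Call:
play_rows --deltas '[0,0,0.05,0,0,0,-1,0,0,0.1,0,0,0,-1,0,0,0.1,0,0,0,-1]'

```text
t: 18.85
position: [0.53, 0.2599, 0.0089]
tool_rot: [0.396, 3.116, -0.001]
wrist_force: [0.1, -0.5, -0.9]
width: 0.399
finger_force: 30.0
```

Call:
play_rows --deltas '[0,0,0.05,0,0,0,-1,0,0,0.1,0,0,0,-1,0,0,0.1,0,0,0,-1]'

```text
t: 19.1
position: [0.53, 0.2599, 0.0079]
tool_rot: [0.396, 3.116, -0.001]
wrist_force: [-0.6, -0.2, -1.0]
width: 0.403
finger_force: 30.0
```

Call:
play_rows --deltas '[0,0,0.04,0,0,0,-1,0,0,0.08,0,0,0,-1,0,0,0.08,0,0,0,-1]'

```text
t: 19.35
position: [0.5301, 0.2599, 0.0072]
tool_rot: [0.396, 3.116, -0.0]
wrist_force: [0.1, -0.6, -0.3]
width: 0.402
finger_force: 30.0
```

Call:
play_rows --deltas '[0,0,0.03,0,0,0,-1,0,0,0.06,0,0,0,-1,0,0,0.06,0,0,0,-1]'

```text
t: 19.6
position: [0.5301, 0.26, 0.0069]
tool_rot: [0.396, 3.116, -0.0]
wrist_force: [-1.0, -0.2, 1.2]
width: 0.402
finger_force: 30.0
```

The pack has touched down: force went from −1 to +1.2 N. Releasing gently, then rising.

Call:
play_rows --deltas '[0,0,0.02,0,0,0,-0.15,0,0,0.02,0,0,0,-0.1,0,0,0.02,0,0,0,0,0,0,0.02,0,0,0,0.1,0,0,0.02,0,0,0,0.2,0,0,0.02,0,0,0,0.2]'

```text
t: 20.1
position: [0.5301, 0.26, 0.0064]
tool_rot: [0.396, 3.116, -0.0]
wrist_force: [0.2, -0.6, 0.3]
width: 0.598
finger_force: 0.0
```

Call:
play_rows --deltas '[0,0,-0.5,0,0,0,0.2,0,0,-1.5,0,0,0,0.2,0,0,-3.5,0,0,0,0.2,0,0,-6.5,0,0,0,0.2,0,0,-10,0,0,0,0.2,3,3,-13,0,0,0,0.2,6,6,-15,0,0,0,0.2,8,8,-16,0,0,0,0.2,9,9,-16,0,0,0,0.2,9,9,-16,0,0,0,0.2]'

```text
t: 20.93
position: [0.464, 0.3736, 0.17]
tool_rot: [0.388, 3.114, 0.007]
wrist_force: [-0.9, -0.6, -0.2]
width: 0.6
finger_force: 0.0
```

```bash
python3 - <<'E'
from h import *
B=get_image("scene")[:,:,::-1][130:310,150:450]
cv2.imwrite("pics/end.png",cv2.resize(B,None,fx=2.6,fy=2.6,interpolation=cv2.INTER_CUBIC))
E
python3 st.py
```

```text
cradle mm [-294.43  518.23  168.43] F cradle [ 0.63 -0.42 -0.87] t 20.9833
```

View pics/end.png

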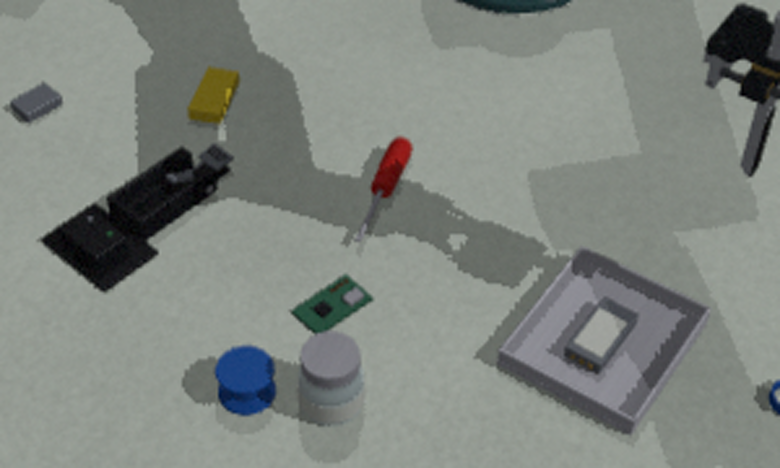

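The pack lies flat and label up in the tray at (600,335), the tab is intact at (213,157), and the bystanders in view haven't moved.

```bash
python3 -c "
from station import arm
print(arm.job_done())"
```

```text
the job is handed in; nothing more can be done
None
```

The job is done and handed in at about 21 s: I pressed the tab to its stop (about 9 N at the last reading) and held it for over half a second, and the pack now lies flat, label up, in the tray; the brush and cap weren't fully in the final picture, but the arm never went near them.

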